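# Pin an emergency-stop station's base and press its cover shut

## Task

Close up the emergency-stop station: first lock its grey base to the assembly fixture by dropping the orange-knobbed lock pin fully home through the hole in the base's lug and the fixture plate. Then take the yellow cover, line it up with the base's two dowels (the white lens goes to the lug end, over the thinner dowel), press it down flush against the contact spring and keep holding it pressed shut: finish while still holding it, do not let go, so that the cover screws could be driven. Leave the black-knobbed pin and the other things on the bench where they are.

Things in the scene. Friction and masses are not known exactly. Their poses are not given: they have to be found in the camera images.
- fixture: Fixed aluminium assembly fixture: plate 190 x 120 mm, 16 mm thick (x -105 to +85, y +-60 mm in its frame), with dark stops to 26 mm above the bench that locate the base with 0.75 mm play. Origin on the bench under the middle of the seated base; its axes are the base's. A 13.5 mm through hole is at x = -70, y = 0 mm, under the lug's hole.
- base: Grey lower half, box 100 (x) x 62 (y) x 30 mm high (rim at z = 30 mm), loosely seated in the fixture. Origin: centre of its underside, 16 mm above the bench. At its -x end a lug, 6 mm thick, 32 mm wide, sticks out from x = -50 to -86 mm; at its +x end a black cable gland (20 mm). Steel dowels stand on its rim at x = +39 (9 mm thick) and x = -39 mm (6 mm), y = 0.
- lug_hole (a point): Centre of the lug's 12 mm hole at the lug's upper face: x = -70, y = 0, z = 6 mm of the base, 22 mm above the bench. Lug and plate together make a hole 22 mm deep, open down to the bench.
- base_thin_dowel (a point): Foot of the thinner (6 mm) dowel, at rim height, x = -39 mm of the base, near the lug. Both dowels stand 14 mm above the rim; the top 4 mm taper by 1.8 mm in radius.
- plunger (a joint): Travel of the white spring plunger (14 mm thick) on the black contact block in the middle of the base: 0 m released (top 8 mm above the rim), grows as pushed down, 0.006 with the cover flush, stop at 0.008. It pushes up with 4.9 N at first touch, 9.1 N with the cover flush: the cover rises again by itself when let go.
- cover: Loose yellow upper half, 100 (x) x 62 (y) x 32 mm high, about 0.16 kg, standing on the bench open side down. Origin: centre of its underside; flush, it is 30 mm above the base's origin. Rigid red mushroom head, 38 mm across, on top in the middle, up to 55 mm above the underside; white 16 mm lens in a black ring on top near its -x end. Grip across the 62 mm width, e.g. 22 mm above the underside.
- cover_lens (a point): Point at underside level under the white lens, x = -39 mm of the cover: the 7.5 mm socket for the thin dowel. The 10.5 mm socket for the thick dowel is at x = +39 mm; both are 28 mm deep, so the cover goes on one way round only. In the middle a stem ends 2 mm above the underside and meets the plunger.
- lock_pin: Loose lock pin, 60 g, upright in the pin block: steel shank 10 mm thick, 20 mm long, chamfered tip; above it a 26 mm collar 5 mm thick, then an orange round knob 20 mm thick from 25 to 58 mm above the tip, small button to 62 mm. Origin: tip of the shank; z up. Tip 6 mm above the bench in the block; home in the lug the collar lies on the lug, tip 2 mm above the bench.
- thin_pin: A similar pin with a black knob (16 mm thick) and a 6 mm shank in the pin block's other hole: not wanted, it stays there. Origin at its tip.
- pin_block: Blue pin block, fixed: 56 (x) x 120 (y) x 26 mm high, with two 13 mm holes, 22 mm deep, at y = -35 and +35 mm, in which the pins stand on their collars (either pin in either hole). Origin: centre of its underside. It stands on one side of the fixture, the cover on the other, either way round.
- driver: Screwdriver lying beyond the fixture, 170 mm long, red handle; leave it alone.
- tub: Round tub, 76 mm wide and 46 mm high, orange below and pale above; leave it alone.
- spare_block: Spare black contact block, 45 x 30 x 48 mm, with a red slider; leave it alone.
- cutters: Side cutters with a red and a blue handle, 160 mm long, lying beyond the fixture; leave them alone.
- green_button: Loose green push-button head, 30 mm wide, 33 mm high, standing beside the fixture; leave it alone.

How it is judged:
On the way, in this order (a step that is already met when the one before it is completed fails the run):
1. the lock pin is fully home through the lug and the fixture plate (z of lock_pin in the frame of base below -0.0115 m and horizontal distance between lock_pin and lug_hole below 0.004 m and angle between lock_pin's own z axis and vertical below 0.12 rad), for 0.2 s.
2. the cover is on both dowels, right way round, down to the contact spring (horizontal distance between cover and base below 0.0025 m and horizontal distance between cover_lens and base_thin_dowel below 0.003 m and z of cover in the frame of base below 0.038 m), for 0.1 s.
At the end, for the whole second after the job is handed in: Pin within 2.5 mm of home and upright, base seated in the fixture; cover on both dowels (3 mm), lens at the lug end, gap under 1.5 mm, level within 0.03 rad, plunger in by over 4.5 mm; the fingers still hold the cover (over 4 N) and it is still (all of step 1 and horizontal distance between cover and base below 0.0025 m and horizontal distance between cover_lens and base_thin_dowel below 0.003 m and z of cover in the frame of base below 0.0315 m and angle between the z axis of cover and the z axis of base, either way round below 0.03 rad and value of joint plunger above 0.0045 m and z of base in the frame of fixture below 0.0185 m and horizontal distance between base and fixture below 0.004 m and contact force between the fingers and cover above 4 N and linear speed of cover below 0.01 m/s); the arm keeps its last pose, push and grip.
It fails at once if the thin black-knobbed pin is moved (over 20 mm) (distance of thin_pin from where it was at the start of the episode above 0.02 m).
It fails at once if screwdriver, tub, spare contact block, cutters and green button: any is moved (over 20 mm) (distance of any of driver, tub, spare_block, cutters, green_button from where it was at the start of the episode above 0.02 m).
It also fails if it takes over 51 s, if anything falls off the work surface, if the arm or the gripper's body presses on something with over 40 N, if the wrist force passes 120 N, or if a joint passes its speed limit or range.

## Robot

A 7-joint arm with a two-finger parallel gripper is mounted at the origin on the work surface. World frame = base frame: x ahead of the robot, y to its left, z up, the work surface at z = 0. Lengths are in m, angles in rad, forces in N, time in s.
With the tool pointing down it reaches from about 0.425 to 0.875 m from the base axis. Payload 4.7 kg.
Tool frame: the origin (TCP) lies on the mounting face of the last link; the fingertips stand 182 mm ahead of it and the grasp point (between the pads) lies ahead of it (ctrl.grip_point_offset is the z of the grasp point in the tool frame, in m); z points along the fingers, y is the line along which they close (so a half turn about z gives the same grasp; the last joint's range is limited). The gripper opens to 87 mm and grips with 3 to 60 N. Pads are 19 mm wide; open, the fingers measure 117 mm over their backs; the gripper's body (75 mm by 190 mm) begins 51 mm behind the grasp point.
Start: joints at [1.317, 0.321, -0.07, 1.45, 0.023, 1.371, -0.057], TCP at [0.172, -0.627, 0.405] pointing down, gripper open.
Joint ranges: [-2.86, 2.86], [-0.3, 2.09], [-1.38, 1.24], [0.06, 2.45], [-1.56, 4.7], [0.09, 2.05], [-2.69, 2.69]. Speed limits (rad/s): [2.57, 2.57, 3.14, 3.14, 3.14, 3.14, 3.14].

## Interface

Orientations are given as a rotation vector (axis times angle).
In Python, from bench import ctrl gives the robot as it stands.
- The arm moves only by the tool drive_effector, called after "Request:" as name([rows], argument=value, ...), one row to a line, values as JSON. Schema: {"type":"object","properties":{"steps":{"type":"array","items":{"type":"array","items":{"type":"array","items":{"type":"number"},"minItems":5,"maxItems":5},"minItems":1,"maxItems":20},"minItems":1,"maxItems":1},"grip_force":{"type":"number"},"only":{"type":"string"},"quiet":{"type":"boolean"},"lines":{"type":"string"}},"required":["steps"],"additionalProperties":false}. steps is a list that holds a single list of rows (three levels of brackets), with 1 to 20 rows, each of 5 numbers: dx, dy, dz in shares of 0.8 m (1.0 is 0.8 m), then a turn about the tool's z in a scale on which 1.0 is pi rad, then the opening from 0.0 (shut) to 1.0 (fully open); each row is the pose to reach, as a shift and turn from the pose commanded when the call began, along the tool's axes at that moment; what a row does not reach only later rows make up. A row lasts 1/10 s, in which the tool goes at most 0.05 m and 0.15 rad, less where a joint would pass 70% of its speed; a pose out of reach is approached as far as the arm can. The fingers move at their own pace and stop on an object; grip_force is the grip in N (left out, the last holds). Time passes only in rows, so rows that do not move let the fingers close. The tool returns the time, the measured TCP pose, the force, the opening and the grip force at its end. only (a regular expression) keeps the lines of the reply that match it, lines (a string "A,B") keeps lines A to B, and quiet returns only ok. No shift or turn number may pass 1 either way. Input that does not fit is refused with a message, and nothing moves.
- ctrl.get_state(): the state, without advancing time (a new reading comes with each control period).
- ctrl.get_image(name): name is "scene" or "top" or "wrist"; returns (picture, depth): 420x560x3 uint8, red, green, blue; 420x560 float32, m along the optical axis (not along the pixel's ray), 0 where there is no reading.
- ctrl.camera_model(name): a dict with "vertical_fov" (degrees; the focal length in pixels is half the picture's height over the tangent of half this angle, whatever the lens; pixels are square), "cx", "cy" (the principal point, pixels), "rvec" (rotation vector, rad) and "tvec" (3), from world to camera coordinates, as OpenCV has them; the wrist camera has in their place "hand_eye" (4x4, takes a point from camera to tool coordinates, whose origin is the TCP and whose axes are the flange's). Camera axes: x right, y down, z forward; pixel columns grow to the right and rows downward; lengths in m; the calibration is good to about 2 mm. The wrist camera is an equidistant fisheye: a pixel r from the principal point sees the ray r / f radians off the axis. A picture is of the moment at which its call begins: read the wrist's pose just before it. camera_model takes no time and is no camera call.
- ctrl.close_job(): hands the job in; it is judged then, once.
The state is a dict: "time": time; "joint_positions": joint angles; "qd": joint speeds; "joint_torque": joint torques, N m; "position": TCP position; "tool_rot": TCP orientation; "ft_force": force on the tool from outside, world axes, zero at the start; "torque": the same for the moment, N m; "grip_width": opening from 0.0 (shut) to 1.0 (fully open); "grip_force": force on a finger pad.
Only numpy, scipy, OpenCV 4.12 (cv2) and the standard library are available. Lean on these libraries where they do the work, as an engineer would, in place of code of your own. Each camera call takes 0.05 s, during which the arm holds its last target. There are 200 camera calls.

## Working session

There is one attempt and no reset: what is moved stays moved. The work goes in short steps, Python scripts to look and compute and a tool call to move; the robot and the scene stay as the last step left them, time stands still between calls to the robot, and variables do not carry over. Pictures are saved under pics/ and viewed, at most 10 in all, crops included, and the job is handed in when it is done.

```bash
ls; mkdir -p pics; cat > h.py <<'E'
import numpy as np, cv2
from bench import ctrl
from scipy.spatial.transform import Rotation as R
def cam(name):
    m=ctrl.camera_model(name); f=210/np.tan(np.radians(m["vertical_fov"])/2); return m,f
def shot(name):
    st=ctrl.get_state(); im,d=ctrl.get_image(name); np.savez(f"pics/{name}.npz",im=im,d=d,p=st["position"],r=st["tool_rot"])
    return im,d
def to_world(name,u,v,z=None,d=None,p=None,r=None):
    # ray through pixel, hit plane z or use depth
    m,f=cam(name)
    x,y=(u-m["cx"]),(v-m["cy"])
    if name=="wrist":
        rr=np.hypot(x,y); th=rr/f; s=np.sin(th)/max(rr,1e-9); ray=np.array([x*s,y*s,np.cos(th)])
        H=np.array(m["hand_eye"]); T=R.from_rotvec(r).as_matrix()
        o=T@H[:3,3]+p; w=T@H[:3,:3]@ray
    else:
        Rm=R.from_rotvec(np.ravel(m["rvec"])).as_matrix(); t=np.ravel(m["tvec"])
        ray=np.array([x/f,y/f,1]); o=-Rm.T@t; w=Rm.T@ray
    if z is not None: return o+w*(z-o[2])/w[2]
    return o+w*d/ray[2]
E
python3 - <<'E'
from h import *
print(ctrl.get_state()); print(ctrl.grip_point_offset)
for n in("scene","top","wrist"): print(n,ctrl.camera_model(n))
im,d=shot("top"); cv2.imwrite("pics/top1.png",im[:,:,::-1])
im,d=shot("scene"); cv2.imwrite("pics/sc1.png",im[:,:,::-1])
E
```

```text
pics
{'time': 0.0, 'joint_positions': array([ 1.31710474,  0.3218104 , -0.07002919,  1.45166063,  0.02259396,
        1.37079605, -0.05690257]), 'qd': array([-0.00086671,  0.00057824,  0.00101926,  0.00070335, -0.00137483,
       -0.00024028, -0.00086637]), 'joint_torque': array([-4.25016433e-04, -4.91282451e+01, -4.04550070e-01, -3.12525773e+01,
       -6.40596240e-02,  4.38896427e-02,  1.75153496e-04]), 'position': array([ 0.17187749, -0.62665307,  0.40367615]), 'tool_rot': array([-3.11164137e+00, -4.19101969e-01,  5.65527232e-04]), 'ft_force': array([-0.30956363,  0.06253002,  0.0506819 ]), 'torque': array([ 0.00396466, -0.03218479,  0.01541006]), 'grip_force': 0.0, 'grip_width': 1.0016191314375649}
0.1635
scene {'vertical_fov': 57.567654765535295, 'cx': 279.5217984671208, 'cy': 208.2844641414272, 'rvec': array([ 2.15329639,  1.30147032, -0.48185793]), 'tvec': array([-0.26350838, -0.34261486,  1.14690372])}
top {'vertical_fov': 54.70419674208309, 'cx': 280.01462024578785, 'cy': 201.85907582455098, 'rvec': array([ 2.15410393, -2.15684069,  0.06205214]), 'tvec': array([0.02005259, 0.59245426, 0.99775984])}
wrist {'vertical_fov': 65.70646984690485, 'cx': 275.5348709596112, 'cy': 210.55023017373546, 'hand_eye': array([[ 3.01760785e-04, -9.65576521e-01, -2.60118992e-01,
         7.07857691e-02],
       [ 9.99999835e-01,  4.18498791e-04, -3.93404075e-04,
         3.01690909e-04],
       [ 4.88721222e-04, -2.60118831e-01,  9.65576488e-01,
         1.93562279e-02],
       [ 0.00000000e+00,  0.00000000e+00,  0.00000000e+00,
         1.00000000e+00]])}
```

View pics/top1.png

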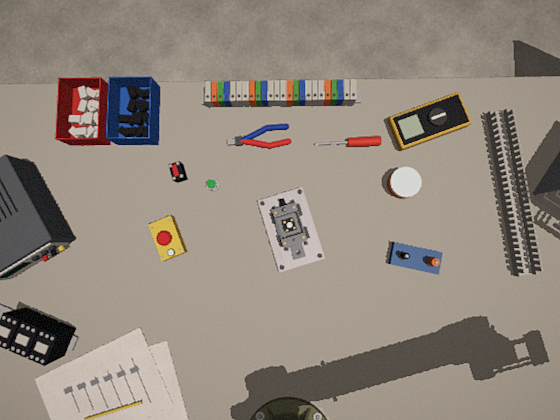

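View pics/sc1.png

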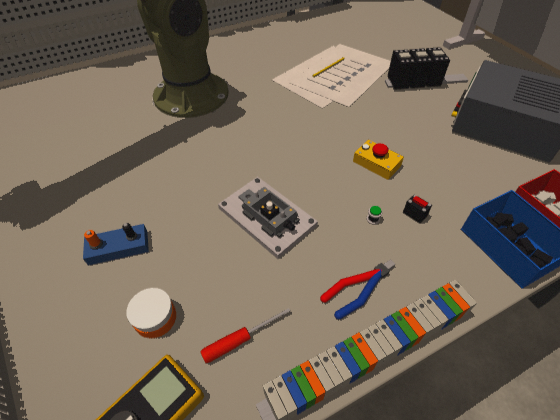

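Top view: orange pin knob near (433,262), black one at (404,256), fixture centre near (290,226) with the lug towards the robot at (298,255), and the cover near (166,238) with its lens at (171,252). I'll enlarge these areas for pixel readings.

```bash
python3 - <<'E'
from h import *
im=np.load("pics/top.npz")["im"][:,:,::-1]
def c(u0,v0,w,h,s): return cv2.resize(im[v0:v0+h,u0:u0+w],None,fx=s,fy=s,interpolation=cv2.INTER_CUBIC)
M=np.zeros((600,800,3),np.uint8)
M[:600,:480]=c(250,180,80,100,6)
M[:300,480:780]=c(142,212,50,50,6)
M[300:540,480:798]=c(390,235,53,40,6)
cv2.imwrite("pics/mos.png",M)
E
```

```text
(no output)
```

View pics/mos.png

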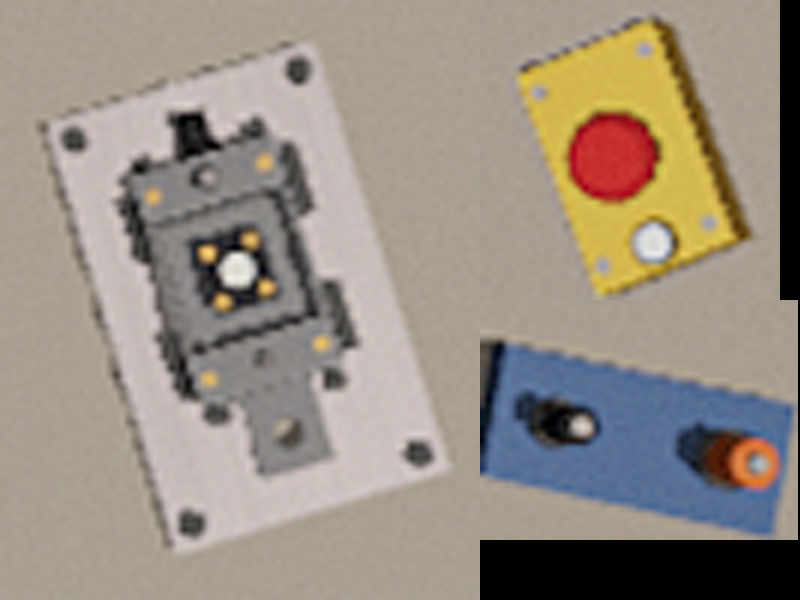

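Enlarged: lug hole at (289,432), thin dowel (262,356), thick dowel (207,177), red head (614,156), lens (654,241), orange button (760,463), black button (580,426) in the mosaic.

```bash
python3 - <<'E'
from h import *
def W(U,V,u0,v0,z,U0=0,V0=0): return to_world("top",u0+(U-U0+.5)/6-.5,v0+(V-V0+.5)/6-.5,z=z)
f=lambda U,V,z:W(U,V,250,180,z); c=lambda U,V,z:W(U,V,142,212,z,480,0); p=lambda U,V,z:W(U,V,390,235,z,480,300)
P={k:v.round(4) for k,v in dict(hole=f(289,432,.022),thin=f(262,356,.06),thick=f(207,177,.06),plung=f(237,270,.054),
 lens=c(654,241,.033),head=c(614,156,.055),tl=c(520,72,.032),bl=c(600,296,.032),pin=p(760,463,.068),black=p(580,426,.068)).items()}
for k,v in P.items(): print(k,v)
a=lambda A,B:np.degrees(np.arctan2(*(P[B]-P[A])[[1,0]])).round(2)
print("fix yaw",a("thin","thick"),a("hole","thick"),"cover",a("lens","head"),a("bl","tl"),"pins",a("black","pin"))
q=[f(U,V,.016) for U,V in((42,124),(313,42),(448,466),(172,552))]
print("plate +x yaw",[np.degrees(np.arctan2(*(A-B)[[1,0]])) for A,B in((q[0],q[3]),(q[1],q[2]))], np.mean(q,0))
st=ctrl.get_state(); print(R.from_rotvec(st["tool_rot"]).as_matrix().round(3))
E
```

```text
hole [ 0.4676 -0.0251  0.022 ]
thin [ 0.4991 -0.014   0.06  ]
thick [0.5717 0.0082 0.06  ]
plung [ 0.5341 -0.0039  0.054 ]
lens [0.467  0.2941 0.033 ]
head [0.5023 0.3049 0.055 ]
tl [0.5378 0.3535 0.032 ]
bl [0.4441 0.3167 0.032 ]
pin [ 0.4455 -0.3516  0.068 ]
black [ 0.4598 -0.2819  0.068 ]
fix yaw 17.0 17.74 cover 17.01 21.44 pins -101.59
plate +x yaw [np.float64(17.15766046134398), np.float64(17.246761858700793)] [ 0.5253645  -0.00590206  0.016     ]
[[ 0.964  0.265 -0.001]
 [ 0.265 -0.964  0.002]
 [-0.    -0.002 -1.   ]]
```

Careful with the scale: shifts go in shares of 0.8 m and turns go in shares of pi rad. That gives: 0.337 m is 0.4213, -0.193 m is -0.2413, -0.031 rad is -0.0099.

Request:
drive_effector([
  [[0.4213, -0.2413, 0.0925, -0.0099, 0.5], [0.4213, -0.2413, 0.0925, -0.0099, 0.5], [0.4213, -0.2413, 0.0925, -0.0099, 0.5], [0.4213, -0.2413, 0.0925, -0.0099, 0.5], [0.4213, -0.2413, 0.0925, -0.0099, 0.5], [0.4213, -0.2413, 0.0925, -0.0099, 0.5], [0.4213, -0.2413, 0.0925, -0.0099, 0.5], [0.4213, -0.2413, 0.0925, -0.0099, 0.5], [0.4213, -0.2413, 0.0925, -0.0099, 0.5], [0.4213, -0.2413, 0.0925, -0.0099, 0.5], [0.4213, -0.2413, 0.0925, -0.0099, 0.5]],
], grip_force=20)

```text
time: 1.2
position: [0.4449, -0.3528, 0.3306]
tool_rot: [3.107, 0.465, -0.002]
ft_force: [-1.3, -0.8, 0.4]
grip_width: 0.5
grip_force: 0.0
```

```bash
python3 - <<'E'
from h import *
im,d=shot("wrist"); cv2.imwrite("pics/w1.png",im[:,:,::-1]); st=ctrl.get_state(); print(st["position"],st["qd"].round(3)); print(R.from_rotvec(st["tool_rot"]).as_matrix().round(4))
E
```

```text
[ 0.44470067 -0.3531126   0.33074557] [ 0.008 -0.002 -0.    -0.003 -0.004 -0.    -0.002]
[[ 9.565e-01  2.917e-01 -6.000e-04]
 [ 2.917e-01 -9.565e-01 -7.000e-04]
 [-8.000e-04  5.000e-04 -1.000e+00]]
```

View pics/w1.png

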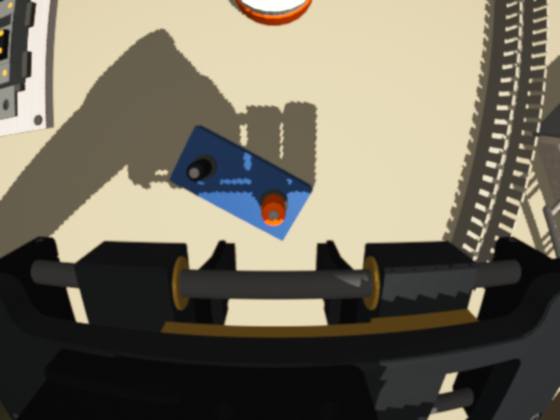

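The wrist view shows the orange pin's button at about (273,214) and the black one at (195,172), with the pin centred between the fingers.

```bash
python3 - <<'E'
from h import *
a=np.load("pics/wrist.npz"); im=a["im"]
hsv=cv2.cvtColor(im,cv2.COLOR_RGB2HSV)
T=R.from_rotvec(a["r"]).as_matrix()
for n,(u,v) in dict(orange=(273,214),black=(195,172)).items():
    w=to_world("wrist",u,v,z=.068,p=a["p"],r=a["r"]); print(n,w.round(4),"depth pt",to_world("wrist",u,v,d=a["d"][v,u],p=a["p"],r=a["r"]).round(4),"tool",(T.T@(w-a["p"])).round(4))
cv2.imwrite("pics/w1c.png",cv2.resize(im[190:240,245:305,::-1],None,fx=10,fy=10,interpolation=cv2.INTER_CUBIC))
E
```

```text
orange [ 0.4465 -0.3505  0.068 ] depth pt [ 0.4465 -0.3505  0.0679] tool [ 0.0025 -0.0018  0.2626]
black [ 0.461  -0.2833  0.068 ] depth pt [ 0.4614 -0.2837  0.0699] tool [ 0.036  -0.0618  0.2625]
```

View pics/w1c.png

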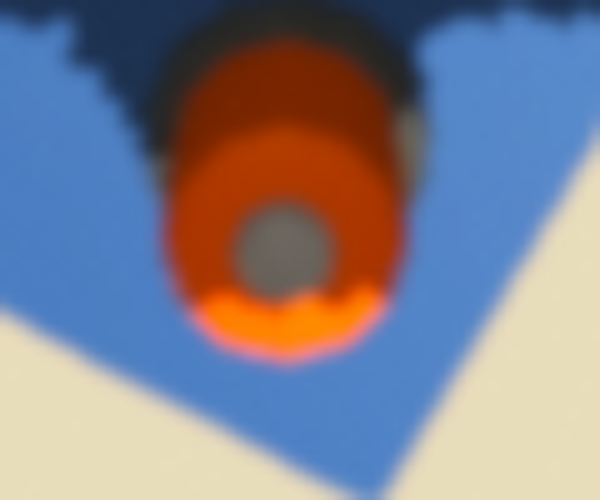

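Button centre in the crop is (284,250), so the offset is +2 mm in x and −1.5 mm in y. Grasping and lifting the pin.

To row units: 0.115 m is 0.1438, 0.002 m is 0.0025.

Request:
drive_effector([
  [[0.0025, -0.0019, 0.0625, 0, 0.5], [0.0025, -0.0019, 0.1063, 0, 0.5], [0.0025, -0.0019, 0.1438, 0, 0.5], [0.0025, -0.0019, 0.1438, 0, 0.5], [0.0025, -0.0019, 0.1438, 0, 0], [0.0025, -0.0019, 0.1438, 0, 0], [0.0025, -0.0019, 0.1438, 0, 0], [0.0025, -0.0019, 0.1438, 0, 0]],
], grip_force=30)

```text
time: 2.05
position: [0.4478, -0.35, 0.2174]
tool_rot: [3.105, 0.467, 0.003]
ft_force: [0.3, 0.1, 4.8]
grip_width: 0.224
grip_force: 18.1
```

Request:
drive_effector([
  [[0, 0, -0.025, 0, 0], [0, 0, -0.0625, 0, 0], [0, 0, -0.1, 0, 0], [0, 0, -0.1, 0, 0]],
])

```text
time: 2.45
position: [0.449, -0.3504, 0.3011]
tool_rot: [3.099, 0.467, 0.01]
ft_force: [0.7, -0.8, -0.1]
grip_width: 0.217
grip_force: 30.0
```

```bash
python3 - <<'E'
from h import *
im,d=shot("wrist"); cv2.imwrite("pics/w2.png",im[:,:,::-1]); a=np.load("pics/wrist.npz"); T=R.from_rotvec(a["r"]).as_matrix(); p=a["p"]; print(p)
# camera-consistent target: hole/dowel seen by top camera, bias between cameras from pin ~ (+.0008,+.001)
h=np.array([.4676,-.0251,p[2]]); print("to hole, tool",(T.T@(h-p)).round(4))
E
```

```text
[ 0.44901934 -0.35036808  0.30114225]
to hole, tool [ 0.1136 -0.3054 -0.0019]
```

To row units: -0.3054 m is -0.3818, 0.1136 m is 0.142.

Request:
drive_effector([
  [[0.142, -0.3818, -0.0025, 0, 0], [0.142, -0.3818, -0.0025, 0, 0], [0.142, -0.3818, -0.0025, 0, 0], [0.142, -0.3818, -0.0025, 0, 0], [0.142, -0.3818, -0.0025, 0, 0], [0.142, -0.3818, -0.0025, 0, 0], [0.142, -0.3818, -0.0025, 0, 0], [0.142, -0.3818, -0.0025, 0, 0], [0.142, -0.3818, -0.0025, 0, 0], [0.142, -0.3818, -0.0025, 0, 0], [0.142, -0.3818, -0.0025, 0, 0]],
])

```text
time: 3.6
position: [0.4659, -0.0257, 0.2974]
tool_rot: [3.107, 0.464, -0.001]
ft_force: [0.7, -0.7, -0.5]
grip_width: 0.219
grip_force: 30.0
```

```bash
python3 - <<'E'
from h import *
im,d=shot("wrist"); a=np.load("pics/wrist.npz"); print(a["p"],a["r"])
A=cv2.resize(im[100:340,130:430,::-1],None,fx=2.5,fy=2.5,interpolation=cv2.INTER_CUBIC); cv2.imwrite("pics/w3.png",A)
E
```

```text
[ 0.46587346 -0.02571555  0.29736687] [ 3.10713518e+00  4.63576970e-01 -1.14551281e-03]
```

View pics/w3.png

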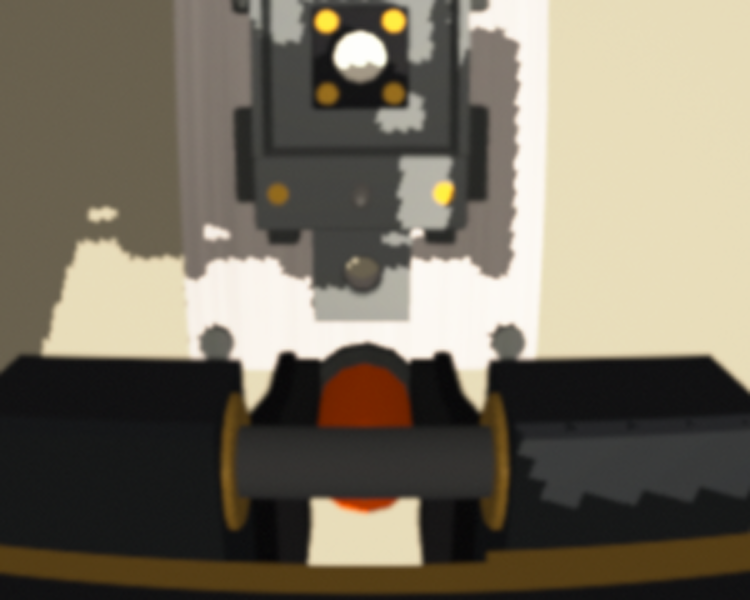

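The lug hole is at (363,274) in the crop. The held pin's collar front edge peaks at (365,343) and the thin dowel is at (361,193). Now computing both in tool axes.

```bash
python3 - <<'E'
from h import *
a=np.load("pics/wrist.npz"); p,r=a["p"],a["r"]; T=R.from_rotvec(r).as_matrix()
px=lambda U,V:(130+(U+.5)/2.5-.5,100+(V+.5)/2.5-.5)
def g(U,V,z):
    w=to_world("wrist",*px(U,V),z=z,p=p,r=r); return w.round(4),(T.T@(w-p)).round(4)
print("hole",g(363,274,.022)); print("thin",g(361,193,.060)); print("plunger",g(360,57,.054))
for dz in(.1864,.1914): print("collar front",g(365,343,p[2]-dz))
for nm,zz in (("lugL",g(314,320,.022)),("lugR",g(410,320,.022))): print(nm,zz)
E
```

```text
hole (array([ 0.4683, -0.0246,  0.022 ]), array([ 0.0029, -0.0003,  0.2754]))
thin (array([ 0.4996, -0.0146,  0.06  ]), array([ 0.0357, -0.0008,  0.2373]))
plunger (array([ 0.5347, -0.0036,  0.054 ]), array([ 0.0725, -0.0011,  0.2433]))
collar front (array([ 0.4763, -0.0229,  0.111 ]), array([0.0109, 0.0003, 0.1864]))
collar front (array([ 0.4745, -0.0234,  0.106 ]), array([0.0091, 0.0003, 0.1914]))
lugL (array([ 0.4485, -0.0137,  0.022 ]), array([-0.0129, -0.0166,  0.2754]))
lugR (array([ 0.4578, -0.0441,  0.022 ]), array([-0.0129,  0.0153,  0.2754]))
```

To row units: 0.06 m is 0.075, 0.05 m is 0.0625.

Request:
drive_effector([
  [[0.0063, -0.001, 0.025, 0, 0], [0.0063, -0.001, 0.0625, 0, 0], [0.0063, -0.001, 0.075, 0, 0], [0.0063, -0.001, 0.075, 0, 0], [0.0063, -0.001, 0.075, 0, 0]],
])

```text
time: 4.15
position: [0.4709, -0.0223, 0.2384]
tool_rot: [3.107, 0.467, 0.001]
ft_force: [1.0, -0.5, -0.6]
grip_width: 0.217
grip_force: 30.0
```

Request:
drive_effector([
  [[0, 0, 0.0038, 0, 0], [0, 0, 0.0075, 0, 0], [0, 0, 0.0125, 0, 0], [0, 0, 0.0125, 0, 0]],
])

```text
time: 4.55
position: [0.4704, -0.0221, 0.2274]
tool_rot: [3.106, 0.468, -0.001]
ft_force: [-0.1, -1.1, -1.1]
grip_width: 0.22
grip_force: 30.0
```

No force, and already 6 mm below lug contact height, so the pin has entered the hole. Pushing it home.

To row units: 0.016 m is 0.02, 0.013 m is 0.0163.

Request:
drive_effector([
  [[0, 0, 0.0063, 0, 0], [0, 0, 0.0113, 0, 0], [0, 0, 0.0163, 0, 0], [0, 0, 0.02, 0, 0], [0, 0, 0.02, 0, 0]],
])

```text
time: 5.05
position: [0.4708, -0.022, 0.2132]
tool_rot: [3.106, 0.467, -0.002]
ft_force: [-6.7, -0.9, 17.1]
grip_width: 0.22
grip_force: 30.0
```

Contact of 17 N at z = 0.2132, which matches home depth. Releasing, lifting and looking at the pin and dowels from above the base.

To row units: -0.1 m is -0.125, -0.08 m is -0.1.

Request:
drive_effector([
  [[0, 0, 0.0163, 0, 0.5], [0, 0, 0.0163, 0, 0.5], [0, 0, 0.0163, 0, 0.5], [0, 0, -0.0375, 0, 0.5], [0, 0, -0.1, 0, 0.5], [0.0375, 0, -0.125, 0, 0.5], [0.0375, 0, -0.125, 0, 1], [0.0375, 0, -0.125, 0, 1]],
])

```text
time: 5.85
position: [0.4993, -0.0128, 0.3116]
tool_rot: [-3.106, -0.469, -0.0]
ft_force: [0.2, -0.0, 0.2]
grip_width: 0.605
grip_force: 0.0
```

```bash
python3 - <<'E'
from h import *
im,d=shot("wrist"); a=np.load("pics/wrist.npz"); np.savez("pics/base.npz",**a); print(a["p"],a["r"],ctrl.get_state()["qd"].round(3))
A=cv2.resize(im[60:260,150:400,::-1],None,fx=3,fy=3,interpolation=cv2.INTER_CUBIC); cv2.imwrite("pics/w4.png",A)
E
```

```text
[ 0.49933801 -0.01281191  0.31162426] [-3.10610356e+00 -4.68712518e-01 -1.07230237e-04] [ 0.005  0.007  0.005  0.026 -0.001  0.001 -0.001]
```

View pics/w4.png

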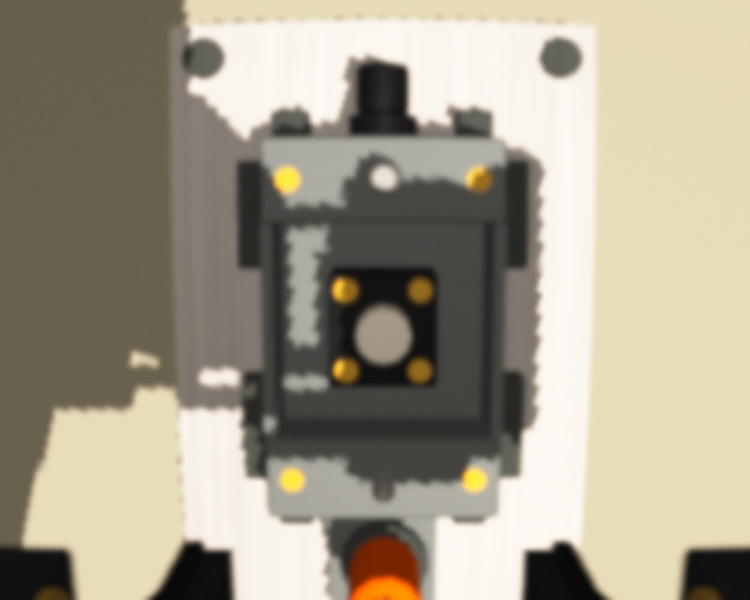

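The pin stands home on the lug. Thick dowel at (384,177), plunger (383,334), thin dowel (383,487), rim screws at (287,180), (479,180), (292,480) and (474,480) in the crop.

```bash
python3 - <<'E'
from h import *
a=np.load("pics/base.npz"); p,r=a["p"],a["r"]; T=R.from_rotvec(r).as_matrix()
def g(U,V,z): return to_world("wrist",150+(U+.5)/3-.5,60+(V+.5)/3-.5,z=z,p=p,r=r)
tk,pl,tn=g(384,177,.060),g(383,334,.054),g(383,487,.060)
s=[g(*q,.046) for q in((287,180),(479,180),(292,480),(474,480))]
ang=lambda v:np.degrees(np.arctan2(v[1],v[0])).round(2)
print("thick",tk.round(4),"thin",tn.round(4),"mid",((tk+tn)/2).round(4),"plunger",pl.round(4),"screws mid",np.mean(s,0).round(4))
print("L",np.hypot(*(tk-tn)[:2]),"yaw",ang(tk-tn),ang(s[0]-s[2]),ang(s[1]-s[3]),ang(s[0]-s[1])-90,"tool",ang(T[:,0]))
# cover: same hover, head estimate
h=np.array([.5023,.3049,p[2]]); print("to cover (tool), hover -27mm x", (T.T@(h-p)).round(4))
E
```

```text
thick [0.5718 0.0079 0.06  ] thin [ 0.4992 -0.0144  0.06  ] mid [ 0.5355 -0.0033  0.06  ] plunger [ 0.535  -0.0033  0.054 ] screws mid [ 0.5342 -0.0036  0.046 ]
L 0.07593884790154842 yaw 17.06 17.2 17.27 17.239999999999995 tool 17.16
to cover (tool), hover -27mm x [ 9.660e-02 -3.027e-01  1.000e-04]
```

To row units: -0.303 m is -0.3788, 0.06 m is 0.075, -0.05 rad is -0.0159.

Request:
drive_effector([
  [[0.075, -0.3788, 0, -0.0159, 1], [0.075, -0.3788, 0, -0.0159, 1], [0.075, -0.3788, 0, -0.0159, 1], [0.075, -0.3788, 0, -0.0159, 1], [0.075, -0.3788, 0, -0.0159, 1], [0.075, -0.3788, 0, -0.0159, 1], [0.075, -0.3788, 0, -0.0159, 1], [0.075, -0.3788, 0, -0.0159, 1], [0.075, -0.3788, 0, -0.0159, 1], [0.075, -0.3788, 0, -0.0159, 1]],
])

```text
time: 6.9
position: [0.468, 0.2917, 0.3108]
tool_rot: [3.093, 0.54, -0.002]
ft_force: [0.7, -0.6, 0.2]
grip_width: 1.0
grip_force: 0.0
```

```bash
python3 - <<'E'
from h import *
im,d=shot("wrist"); a=np.load("pics/wrist.npz"); np.savez("pics/cov.npz",**a); print(a["p"],a["r"],ctrl.get_state()["qd"].round(3))
A=cv2.resize(im[60:260,150:400,::-1],None,fx=3,fy=3,interpolation=cv2.INTER_CUBIC); cv2.imwrite("pics/w5.png",A)
E
```

```text
[0.46802477 0.2916617  0.31081135] [ 3.09293869e+00  5.39519092e-01 -2.21749114e-03] [-0.001 -0.001 -0.008 -0.007 -0.003 -0.001 -0.003]
```

View pics/w5.png

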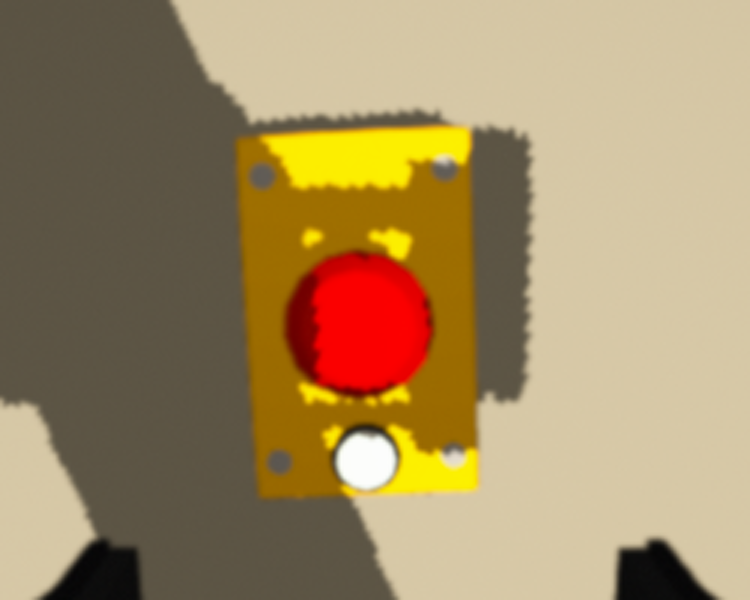

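The cover's top corners are at (236,137), (469,127), (478,489) and (260,497), screws at (262,176), (444,168), (279,462) and (453,456), lens at (366,460).

```bash
python3 - <<'E'
from h import *
a=np.load("pics/cov.npz"); p,r=a["p"],a["r"]; T=R.from_rotvec(r).as_matrix()
def g(U,V,z): return to_world("wrist",150+(U+.5)/3-.5,60+(V+.5)/3-.5,z=z,p=p,r=r)
ang=lambda v:np.degrees(np.arctan2(v[1],v[0])).round(2)
for n,Q in dict(corn=((236,137),(469,127),(260,497),(478,489)),scr=((262,176),(444,168),(279,462),(453,456))).items():
    s=[g(*q,.032) for q in Q]
    c=np.mean(s,0); print(n,c.round(4),"yaw",ang(s[0]-s[2]),ang(s[1]-s[3]),ang(s[0]-s[1])-90,"len",[np.linalg.norm(v).round(4) for v in(s[0]-s[2],s[1]-s[3],s[0]-s[1],s[2]-s[3])],"tool",(T.T@(c-p)).round(4))
l=g(366,460,.034); h=g(360,323,.054); print("lens",l.round(4),"head",h.round(4),"yaw",ang(h-l)); print("toolyaw",ang(T[:,0]))
E
```

```text
corn [0.5026 0.3083 0.032 ] yaw 22.31 22.16 21.989999999999995 len [np.float64(0.0991), np.float64(0.0991), np.float64(0.0613), np.float64(0.0611)] tool [ 0.0387 -0.0044  0.2787]
scr [0.5021 0.3084 0.032 ] yaw 22.11 22.29 22.08 len [np.float64(0.0783), np.float64(0.0785), np.float64(0.0479), np.float64(0.0482)] tool [ 0.0382 -0.0047  0.2787]
lens [0.4661 0.2937 0.034 ] head [0.5037 0.3084 0.054 ] yaw 21.44
toolyaw 19.79
```

To row units: 0.122 m is 0.1525, 0.0385 m is 0.0481, -0.041 rad is -0.0131.

Request:
drive_effector([
  [[0.0481, -0.0056, 0.0375, -0.0131, 1], [0.0481, -0.0056, 0.0875, -0.0131, 1], [0.0481, -0.0056, 0.125, -0.0131, 1], [0.0481, -0.0056, 0.1525, -0.0131, 1], [0.0481, -0.0056, 0.1525, -0.0131, 1], [0.0481, -0.0056, 0.1525, -0.0131, 1]],
], grip_force=45)

```text
time: 7.55
position: [0.5026, 0.3105, 0.19]
tool_rot: [3.082, 0.606, -0.0]
ft_force: [0.4, -0.4, -0.1]
grip_width: 1.001
grip_force: 0.0
```

Request:
drive_effector([
  [[0, 0, 0, 0, 0], [0, 0, 0, 0, 0], [0, 0, 0, 0, 0], [0, 0, 0, 0, 0], [0, 0, 0, 0, 0]],
])

```text
time: 8.05
position: [0.5026, 0.3111, 0.1905]
tool_rot: [3.081, 0.608, 0.002]
ft_force: [-0.2, -1.9, 5.8]
grip_width: 0.709
grip_force: 45.0
```

```bash
python3 - <<'E'
from h import *
st=ctrl.get_state(); T=R.from_rotvec(st["tool_rot"]).as_matrix(); print(st["position"],T.round(4))
c=np.array([.5025,.3082,0]); print("cover centre in tool",(T.T@(c-st["position"])).round(4))
E
```

```text
[0.50262493 0.3110927  0.19050646] [[ 9.251e-01  3.797e-01  1.500e-03]
 [ 3.797e-01 -9.251e-01 -9.000e-04]
 [ 1.100e-03  1.400e-03 -1.000e+00]]
cover centre in tool [-0.0014  0.0024  0.1905]
```

To row units: 0.3035 m is 0.3794, -0.11 m is -0.1375, 0.089 rad is 0.0283.

Request:
drive_effector([
  [[0, 0, -0.025, 0, 0], [0, 0, -0.075, 0, 0], [0, 0, -0.125, 0, 0], [-0.11, 0.3794, -0.1375, 0.0283, 0], [-0.11, 0.3794, -0.1375, 0.0283, 0], [-0.11, 0.3794, -0.1375, 0.0283, 0], [-0.11, 0.3794, -0.1375, 0.0283, 0], [-0.11, 0.3794, -0.1375, 0.0283, 0], [-0.11, 0.3794, -0.1375, 0.0283, 0], [-0.11, 0.3794, -0.1375, 0.0283, 0], [-0.11, 0.3794, -0.1375, 0.0283, 0], [-0.11, 0.3794, -0.1375, 0.0283, 0], [-0.11, 0.3794, -0.1375, 0.0283, 0]],
])

```text
time: 9.35
position: [0.5357, -0.0005, 0.2995]
tool_rot: [-3.104, -0.475, 0.0]
ft_force: [1.2, -0.1, -2.2]
grip_width: 0.71
grip_force: 45.0
```

```bash
python3 - <<'E'
from h import *
st=ctrl.get_state(); T=R.from_rotvec(st["tool_rot"]).as_matrix(); print(T.round(4))
im,d=shot("wrist"); a=np.load("pics/wrist.npz"); np.savez("pics/held.npz",**a); print(a["p"])
A=cv2.resize(im[60:310,110:440,::-1],None,fx=2.4,fy=2.4,interpolation=cv2.INTER_CUBIC); cv2.imwrite("pics/w6.png",A)
E
```

```text
[[ 9.542e-01  2.993e-01 -4.000e-04]
 [ 2.993e-01 -9.542e-01  1.000e-03]
 [-1.000e-04 -1.100e-03 -1.000e+00]]
[ 5.35651087e-01 -5.32073090e-04  2.99525284e-01]
```

View pics/w6.png

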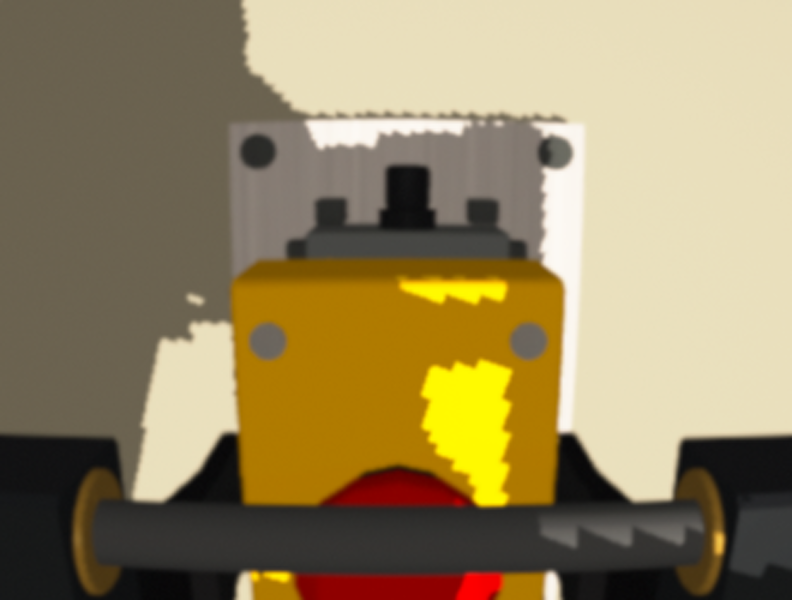

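Held cover: front screws at (268,341) and (528,341), plate bolts at (258,152) and (556,152). Computing the cover centre in the tool frame and the base centre via the plate bolts.

```bash
python3 - <<'E'
from h import *
def mk(f,u0,v0,s):
    a=np.load(f); p,r=a["p"],a["r"]; T=R.from_rotvec(r).as_matrix()
    g=lambda U,V,z:to_world("wrist",u0+(U+.5)/s-.5,v0+(V+.5)/s-.5,z=z,p=p,r=r)
    dd=lambda U,V:to_world("wrist",u0+(U+.5)/s-.5,v0+(V+.5)/s-.5,d=a["d"][int(v0+V/s),int(u0+U/s)],p=p,r=r)
    return g,dd,p,T
ang=lambda v:np.degrees(np.arctan2(v[1],v[0])).round(2)
gb,_,pb,Tb=mk("pics/base.npz",150,60,3); gh,dh,p,T=mk("pics/held.npz",110,60,2.4)
b=[gb(205,58,.016),gb(561,58,.016)]; h=[gh(258,152,.016),gh(556,152,.016)]
print("bolts base view",np.mean(b,0).round(4),ang(b[0]-b[1])-90,"held view",np.mean(h,0).round(4),ang(h[0]-h[1])-90)
zt=p[2]-.1585; s=[gh(268,341,zt),gh(528,341,zt)]; e=[gh(234,281,zt),gh(562,281,zt)]
print("depth z top",dh(330,330)[2],dh(400,400)[2],zt)
X=lambda w:(T.T@(w-p)).round(4)
print("screws tool",X(s[0]),X(s[1]),"edge",X(e[0]),X(e[1]),"yaw",ang(s[0]-s[1])-90,"tool",ang(T[:,0]))
c=np.array([.535,-.0035,p[2]]); print("base centre in tool",X(c))
E
```

```text
bolts base view [0.6062 0.0185 0.016 ] 17.260000000000005 held view [0.6064 0.0186 0.016 ] 17.549999999999997
depth z top 0.14185053490653873 0.14218784836544288 0.14102528393246513
screws tool [ 0.0373 -0.0238  0.1585] [0.0373 0.0243 0.1585] edge [ 0.0486 -0.0298  0.1585] [0.0487 0.0302 0.1585] yaw 17.450000000000003 tool 17.42
base centre in tool [-0.0015  0.0026 -0.    ]
```

To row units: 0.044 m is 0.055, 0.0024 m is 0.003, 0.004 rad is 0.0013.

Request:
drive_effector([
  [[0, 0.003, 0.0125, 0.0013, 0], [0, 0.003, 0.0375, 0.0013, 0], [0, 0.003, 0.055, 0.0013, 0], [0, 0.003, 0.055, 0.0013, 0], [0, 0.003, 0.055, 0.0013, 0], [0, 0.003, 0.055, 0.0013, 0]],
])

```text
time: 10.0
position: [0.5371, -0.0047, 0.2564]
tool_rot: [3.107, 0.465, 0.002]
ft_force: [0.2, -0.5, -2.3]
grip_width: 0.704
grip_force: 45.0
```

```bash
python3 - <<'E'
from h import *
def off():
    st=ctrl.get_state(); p=st["position"]; T=R.from_rotvec(st["tool_rot"]).as_matrix()
    return (T.T@(np.array([.535,-.0035,p[2]])-p)).round(4), np.degrees(np.arctan2(T[1,0],T[0,0])).round(2),p
print(off()); ctrl.get_image("top"); print(off())
E
```

```text
(array([-0.0016, -0.0018, -0.    ]), np.float64(17.03), array([ 0.53708988, -0.0047302 ,  0.25637688]))
(array([-0.0017, -0.0019, -0.    ]), np.float64(17.02), array([ 0.53712812, -0.00480982,  0.25653498]))
```

To row units: -0.002 m is -0.0025, -0.003 rad is -0.001.

```bash
cat > off.py <<'E'
from h import *
st=ctrl.get_state(); p=st["position"]; T=R.from_rotvec(st["tool_rot"]).as_matrix()
print((T.T@(np.array([.535,-.0035,p[2]])-p)).round(4), np.degrees(np.arctan2(T[1,0],T[0,0])).round(2),p,T[2].round(4))
E
```

Request:
drive_effector([
  [[0, -0.0025, 0, -0.001, 0], [0, -0.0025, 0, -0.001, 0], [0, -0.0025, 0, -0.001, 0], [0, -0.0025, 0, -0.001, 0]],
])

```text
time: 10.45
position: [0.5361, -0.0031, 0.2559]
tool_rot: [3.106, 0.469, 0.0]
ft_force: [0.0, -0.3, -1.9]
grip_width: 0.71
grip_force: 45.0
```

```bash
python3 off.py
```

```text
[-0.0012  0.0001 -0.    ] 17.18 [ 0.53610324 -0.00309785  0.2558669 ] [ 2.e-04  3.e-04 -1.e+00]
```

To row units: 0.011 m is 0.0138, 0.01 m is 0.0125.

Request:
drive_effector([
  [[0, 0, 0.005, 0, 0], [0, 0, 0.0088, 0, 0], [0, 0, 0.0125, 0, 0], [0, 0, 0.0138, 0, 0], [0, 0, 0.0138, 0, 0]],
])

```text
time: 10.95
position: [0.536, -0.0031, 0.2444]
tool_rot: [-3.106, -0.469, 0.001]
ft_force: [0.1, 0.5, -2.1]
grip_width: 0.709
grip_force: 45.0
```

```bash
python3 off.py
```

```text
[-0.001   0.0001  0.    ] 17.17 [ 0.53595776 -0.003104    0.2443644 ] [-6.e-04 -3.e-04 -1.e+00]
```

The cover is over both dowels with no contact force. Pressing down.

To row units: 0.009 m is 0.0113, 0.008 m is 0.01.

Request:
drive_effector([
  [[0, 0, 0.0038, 0, 0], [0, 0, 0.0075, 0, 0], [0, 0, 0.01, 0, 0], [0, 0, 0.0113, 0, 0], [0, 0, 0.0113, 0, 0]],
])

```text
time: 11.45
position: [0.5365, -0.0029, 0.2367]
tool_rot: [3.106, 0.469, 0.001]
ft_force: [-2.8, -0.7, 6.6]
grip_width: 0.709
grip_force: 45.0
```

```bash
python3 off.py
```

```text
[-0.0016  0.0001 -0.    ] 17.18 [ 0.53645499 -0.00293839  0.23666508] [ 6.e-04  7.e-04 -1.e+00]
```

To row units: 0.002 m is 0.0025, 0.001 m is 0.0013.

Request:
drive_effector([
  [[0, 0, 0.0013, 0, 0], [0, 0, 0.0025, 0, 0], [0, 0, 0.0025, 0, 0], [0, 0, 0.0025, 0, 0]],
], grip_force=55)

```text
time: 11.85
position: [0.5365, -0.0028, 0.2364]
tool_rot: [3.105, 0.469, 0.0]
ft_force: [-7.9, -0.3, 19.6]
grip_width: 0.708
grip_force: 55.0
```

```bash
python3 off.py
```

```text
[-0.0016  0.0003  0.    ] 17.18 [ 0.53649451 -0.00276778  0.23642412] [-1.0e-04  1.7e-03 -1.0e+00]
```

Request:
drive_effector([
  [[0, 0, 0, 0, 0], [0, 0, 0, 0, 0], [0, 0, 0, 0, 0]],
])

```text
time: 12.15
position: [0.5365, -0.0028, 0.2364]
tool_rot: [3.105, 0.469, 0.0]
ft_force: [-7.9, -0.0, 19.4]
grip_width: 0.706
grip_force: 55.0
```

```bash
python3 - <<'E'
from h import *
im,d=shot("scene"); cv2.imwrite("pics/sc2.png",cv2.resize(im[150:270,190:350,::-1],None,fx=5,fy=5,interpolation=cv2.INTER_CUBIC))
E
```

```text
(no output)
```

View pics/sc2.png

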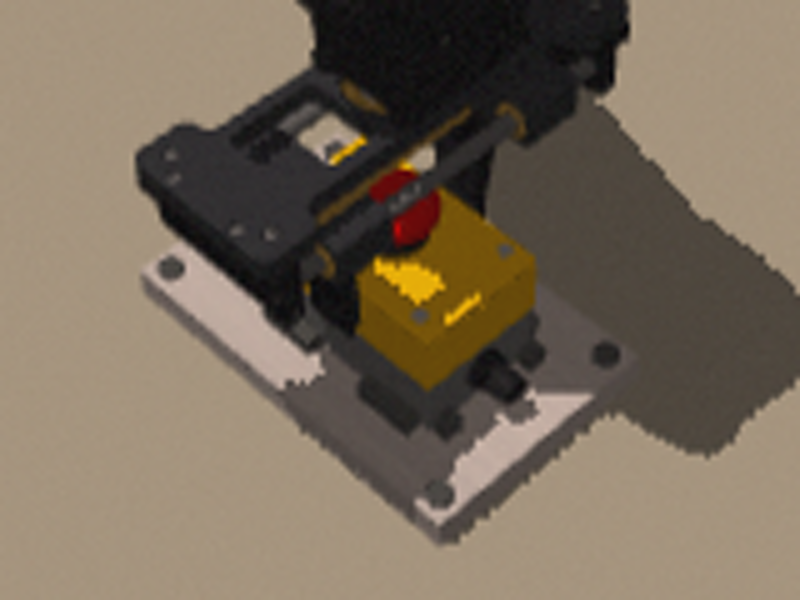

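The cover sits flush on the base, with no gap visible along its front edge at about (430,385). The gripper holds it at 55 N and presses down at about 20 N. Handing in.

```bash
python3 -c "
from bench import ctrl
print(ctrl.close_job())"
```

```text
the job is handed in; nothing more can be done
None
```

I handed the job in at about 12 s, with the lock pin home through the lug and the cover pressed flush on both dowels, still gripped at 55 N; `close_job()` printed no verdict.

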